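# Find and slacken the left-hand gas cap

### The arm

A 7-joint arm with a two-finger parallel gripper is mounted at the origin on the work surface. World frame = base frame: x ahead of the robot, y to its left, z up, the work surface at z = 0. Lengths are in m, angles in rad, forces in N, time in s.
With the tool pointing down it reaches from about 0.425 to 1.025 m from the base axis. Payload 9.4 kg.
Tool frame: the origin (TCP) lies midway between the tips of the shut fingers; the grasp point (between the pads) lies 19 mm behind it; z points along the fingers, x is the direction in which the jaws open and shut, and the axes are right-handed (so a half turn about z gives the same grasp; the last joint's range is limited). The gripper opens to 85 mm and grips with 20 to 120 N. Pads are 22 mm wide; open, the fingers measure 114 mm over their backs; the gripper's body (76 mm by 85 mm) begins 54 mm behind the grasp point. The pads swing forward as they close: fully open they stand 13 mm farther back than shut.
Start: joints at [1.083, 0.599, -0.003, 1.599, 0.002, 0.943, -0.08], TCP at [0.29, -0.665, 0.231] pointing down, gripper open.
Joint ranges: [-2.57, 2.57], [-0.35, 1.97], [-1.29, 1.29], [0.11, 2.56], [-1.05, 4.19], [0.11, 1.86], [-2.63, 2.63]. Speed limits (rad/s): [2.22, 2.22, 3.01, 3.01, 3.14, 3.14, 3.14].

### API

Orientations are given as a rotation vector (axis times angle).
In Python, from rig import manip gives the robot as it stands. The module is installed in compiled form; this text tells all that it offers.
- The arm moves only by the tool step_arm, never from a script. Its arguments are lists of equal length, an entry for each row: "hand": the finger opening in cm, from 0 to 8.54; "linear": the shift along the world's x, y, z in cm, a list of three; "yaw": the turn about the world's z in rad. In form: {"hand": [hand, ...], "linear": [[x, y, z], ...], "yaw": [yaw, ...]}. A call has 1 to 12 rows; each row shifts and turns the commanded pose from where the row before left it; what a row does not reach is not made up. A row lasts 1/10 s, in which the tool goes at most 50 mm and 8.59 degrees, less where a joint would pass 70% of its speed; a pose out of reach is approached as far as the arm can. A call is refused whole if a number of a shift passes 5 or a number of a turn 0.15, either way. A call with a gripper value outside its range is refused whole. The fingers move at their own pace and stop on an object; "newtons" is the grip in N (left out, the last holds). Time passes only in rows, so rows that do not move let the fingers close. It gives the time, the measured TCP pose, the force and the opening at its end, in the units of the state.
- manip.get_state(): the state, without advancing time (a new reading comes with each control period).
- manip.grab_frame(name): name is "side" or "top" or "wrist"; returns a dict with "image" (420x560x3 uint8, blue, green, red), "depth" (420x560 float32, m along the optical axis (not along the pixel's ray), 0 where there is no reading), "fovy" (degrees; the focal length in pixels is half the picture's height over the tangent of half this angle, whatever the lens; pixels are square), "cx", "cy" (the principal point, pixels), "R" (3x3) and "t" (3): a world point X has camera coordinates R X + t. Camera axes: x right, y down, z forward; pixel columns grow to the right and rows downward; lengths in m; the calibration is good to about 2 mm. A picture is of the moment at which its call begins.
- manip.finish_job(): hands the job in, once; it reports no verdict.
The state is a dict: "clock": time; "joints": joint angles; "dq": joint speeds; "tau": joint torques, N m; "position": TCP position; "ee_rot": TCP orientation; "contact_force": force on the tool from outside, world axes, zero at the start; "torque": the same for the moment, N m; "grip_width": opening from 0.0 (shut) to 1.0 (fully open).
Only numpy, scipy, OpenCV 4.12 (cv2) and the standard library are available. Lean on these libraries where they do the work, as an engineer would, in place of code of your own. Each camera call takes 0.05 s, during which the arm holds its last target.

### The job

Two look-alike brass caps close two gas stubs: the fuel-gas one has a left-hand thread, the other an ordinary right-hand one, and nothing shows which is which. Lean gently on a cap the usual way (counter-clockwise seen from above): the left-hand one holds firm; after that trial on the left-hand cap itself, turn it the other way and slacken it by a good third of a turn. Never strain the soft stub tubes (about 1 N m is the most), do not open the ordinary cap by even an eighth of a turn, leave it turned fully home again, and end with both tubes untwisted and the jug, flask and bottle undisturbed.

Things in the scene. Friction and masses are not known exactly. Their poses are not given: they have to be found in the camera images.
- spot_1 (a point): Grip point, on the upright axis of the knurled round brass cap over the first pink pad: cap 44 mm across, 44 mm high, 81 to 125 mm above the table; this point at 107 mm. z up; its yaw means nothing. The cap sits on a brass flange 62 mm across on a copper tube on a fixed grey block. White lines on cap top and flange rim line up when fully home. Either of the two caps may stand here.
- spot_2 (a point): The same point of the other cap, over the second pink pad; same sizes. Either cap (left-hand or right-hand thread) may stand here. Grey blocks: 100 x 80 x 28 mm, on fixed pads 170 x 170 x 3 mm.
- cap_p (a joint): Unscrewing of the left-hand cap, rad: 0 fully home, grows turning clockwise seen from above. Which spot it stands at is not told. It turns, either way, at about 0.35 N m, stays where left and does not come off; counter-clockwise it stops firmly at 0.
- cap_q (a joint): Unscrewing of the right-hand cap, rad: 0 fully home, grows turning counter-clockwise seen from above. Which spot it stands at is not told. It turns, either way, at about 0.35 N m and stays where left; clockwise it stops firmly at 0.
- stub_p (a joint): Twist of the tube and flange under the left-hand cap, rad, grows counter-clockwise from above, 0 at rest. A spring, 4 N m per rad, about the cap's axis, returns when let go: a cap that gives twists it about 0.09 rad, one held firm more. A trial counts above 0.4 N m (0.10 rad) counter-clockwise, held 0.2 s or longer; past 1.2 N m (0.30 rad) the tube is damaged.
- stub_q (a joint): The same for the tube under the right-hand cap: twist in rad, grows counter-clockwise seen from above, spring of 4 N m per rad, damaged past 1.2 N m (0.30 rad).
- jug_mid (a point): Middle of a loose whitish plastic jug, 104 mm across, 140 mm high, handle on the side away from the robot; a bystander, on the table beyond the pads.
- flask_mid (a point): Middle of a loose conical glass flask, 88 mm across at the foot, 130 mm high; a bystander.
- wash_bottle_mid (a point): Middle of a loose white plastic bottle with a red cap, 60 mm across, 150 mm high; a bystander.
Things that resemble listed ones, but are neither listed nor needed, are in the scene too. Leave any green look-alike of the part that bears cap_p alone. Leave any green look-alike of the part that bears flask_mid alone.

How it is judged:
On the way, in this order (a step that is already met when the one before it is completed fails the run):
1. the left-hand cap is leaned on counter-clockwise with more than 0.4 N m and holds firm (its tube twisted past 0.10 rad, the cap still within 0.1 rad of home) (value of joint stub_p above 0.1 rad and value of joint cap_p below 0.1 rad), for 0.2 s.
2. the left-hand cap is slackened, clockwise, by more than 1.9 rad (value of joint cap_p above 1.9 rad), for 0.2 s.
At the end, for the whole second after the job is handed in: The left-hand cap is at rest, unscrewed by more than 1.9 rad (about a third of a turn or more, less than 8.5 rad); the right-hand cap is home within 0.08 rad; both stub tubes are untwisted within 0.05 rad; jug, flask and bottle stand upright within 20 mm of where they were (value of joint cap_p between 1.9 and 8.5 rad and value of joint cap_q below 0.08 rad and not (value of joint any of stub_p, stub_q above 0.05 rad or value of joint any of stub_p, stub_q below -0.05 rad) and velocity of joint cap_p between -0.05 and 0.05 rad/s and distance of each of jug_mid, flask_mid, wash_bottle_mid from where it was at the start of the episode below 0.02 m and angle between each of jug_mid, flask_mid, wash_bottle_mid's own z axis and vertical below 0.15 rad); the robot touches nothing.
It fails at once if a stub tube is twisted by more than 0.30 rad (1.2 N m) either way (value of joint any of stub_p, stub_q above 0.3 rad or value of joint any of stub_p, stub_q below -0.3 rad).
It fails at once if the right-hand cap is opened by more than an eighth of a turn (0.785 rad) (value of joint cap_q above 0.785 rad).
It fails at once if the jug, flask or bottle is shifted by more than 30 mm or tipped (distance of any of jug_mid, flask_mid, wash_bottle_mid from where it was at the start of the episode above 0.03 m or angle between any of jug_mid, flask_mid, wash_bottle_mid's own z axis and vertical above 0.3 rad).
It also fails if it takes over 67 s, if anything falls off the work surface, if the arm or the gripper's body presses on something with over 40 N, if the wrist force passes 120 N, or if a joint passes its speed limit or range.

## Working session

There is one attempt and no reset: what is moved stays moved. The work goes in short steps, Python scripts to look and compute and a tool call to move; the robot and the scene stay as the last step left them, time stands still between calls to the robot, and variables do not carry over. Pictures are saved under pics/ and viewed, and the job is handed in when it is done.

Besides the shell and the picture viewer there is one more tool, called after ">>>" as name(argument=value, ...) on one line, values as JSON. step_arm: Moves the arm, as the interface text tells. Its arguments: {"type":"object","properties":{"hand":{"type":"array","items":{"type":"number"}},"linear":{"type":"array","items":{"type":"array","items":{"type":"number"}}},"yaw":{"type":"array","items":{"type":"number"}},"newtons":{"type":"number"}},"required":["hand","linear","yaw"]}

```bash
mkdir -p pics
cat > h.py <<'E'
import numpy as np, cv2
from rig import manip
def shot(n,f):
    d=manip.grab_frame(n); cv2.imwrite('pics/'+f,d['image']); np.savez('pics/'+f+'.npz',**d); return d
def foc(d): return d['image'].shape[0]/2/np.tan(np.radians(d['fovy'])/2)
def ray(d,u,v,z):
    k=foc(d); r=np.array([(u-d['cx'])/k,(v-d['cy'])/k,1.]); R=np.array(d['R']);t=np.array(d['t'])
    o=-R.T@t; w=R.T@r; return o+w*(z-o[2])/w[2]
def ld(f): return dict(np.load('pics/'+f+'.npz'))
E
python3 - <<'E'
from h import *
print(manip.get_state())
for n in('side','top','wrist'):
    d=shot(n,n+'0.png');print(n,d['fovy'],d['cx'],d['cy'],-np.array(d['R']).T@d['t'])
E
```

```text
{'clock': 0.0, 'joints': array([ 1.08329041,  0.60012138, -0.00252751,  1.60014255,  0.00177363,
        0.94288538, -0.07981192]), 'dq': array([-1.08123916e-03, -1.64448168e-05,  1.26385287e-03, -1.36418719e-03,
        5.80365739e-04,  3.86723182e-04,  6.33288565e-04]), 'tau': array([-1.83994221e-04, -7.76460886e+01,  1.56489406e+00, -2.58010805e+01,
        1.23463417e-02,  8.99703096e-03,  6.55541584e-06]), 'position': array([ 0.28931981, -0.66425216,  0.23041535]), 'ee_rot': array([-2.62722920e+00,  1.72122569e+00,  2.14682993e-03]), 'contact_force': array([-0.23999999,  0.34395415, -0.14271983]), 'torque': array([-0.00810445,  0.02481185,  0.02105308]), 'grip_width': 0.9971142292630208}
side 56.492187837325005 280.43037610775013 211.35636383966028 [0.11660763 0.59025449 0.72337432]
top 56.69827709076959 287.00050738810484 208.9430752098251 [0.39735957 0.01667189 0.97370809]
wrist 61.49087276191108 285.1643599212266 210.15050679511413 [ 0.36199237 -0.63434591  0.37338311]
```

View pics/top0.png

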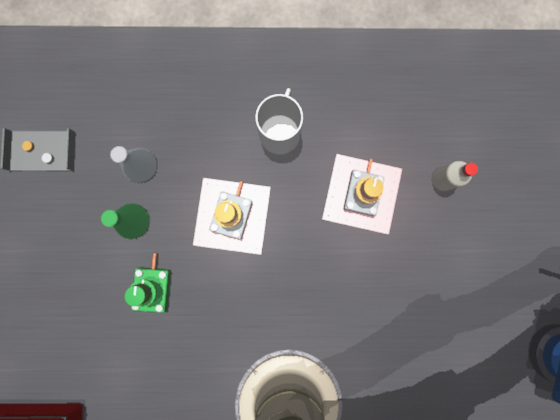

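View pics/side0.png

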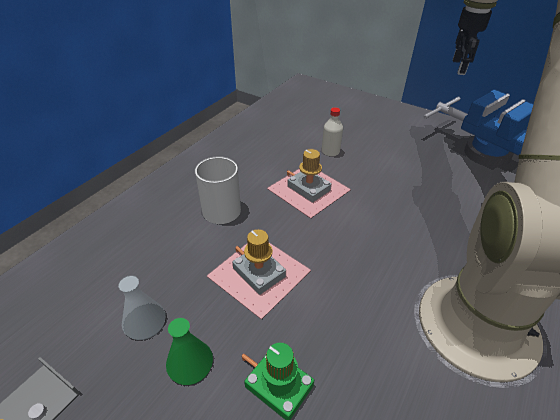

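The top view shows two brass caps, at about px (228,213) and (372,189), a green decoy at (140,293), the jug at (280,120), the flask at (130,160) and the bottle at (465,172). Next I measure the cap axes from depth and colour.

Run:
```python
from h import *
for n in('top0.png','side0.png'):
    d=ld(n); k=foc(d); H,W=d['depth'].shape
    v,u=np.mgrid[:H,:W]; Z=d['depth']
    P=np.stack([(u-d['cx'])/k*Z,(v-d['cy'])/k*Z,Z],-1)
    X=(P-d['t'])@d['R']
    hsv=cv2.cvtColor(d['image'],cv2.COLOR_BGR2HSV)
    m=(X[...,2]>.119)&(X[...,2]<.131)&(Z>0)
    m&=(X[...,0]>.3)
    c,l,s,ce=cv2.connectedComponentsWithStats(m.astype(np.uint8))
    for i in range(1,c):
        if s[i,4]<40: continue
        q=X[l==i]; (cx,cy),r=cv2.minEnclosingCircle(q[:,:2].astype(np.float32))
        print(n,ce[i],s[i,4],np.median(q,0).round(4),'circ',round(cx,4),round(cy,4),round(r,4), 'top z',np.median(q[:,2]))
    m=((hsv[...,0]>12)&(hsv[...,0]<28)&(hsv[...,1]>120)&(Z>0)&(X[...,0]>.3))
    c,l,s,ce=cv2.connectedComponentsWithStats(m.astype(np.uint8))
    for i in range(1,c):
        if s[i,4]>60: print('  col',n,ce[i],s[i])
d=ld('top0.png')
im=cv2.resize(d['image'][150:250,180:420],None,fx=3.3,fy=3.3,interpolation=cv2.INTER_CUBIC); cv2.imwrite('pics/z0.png',im)
print([ray(d,*p,0).round(3) for p in ((280,150),(443,180),(139,165),(228,213),(372,189))])
```

```text
top0.png [278.28947368 101.69736842] 76 [0.7071 0.0235 0.1253] circ 0.6817 0.0223 0.045 top z 0.12529969581653755
top0.png [283.95  138.875] 40 [0.6164 0.0101 0.1257] circ 0.6286 0.0111 0.0348 top z 0.12569685493118476
top0.png [118.91925466 153.72670807] 161 [0.5834 0.3723 0.1294] circ 0.5847 0.373 0.018 top z 0.12943359260278647
top0.png [373.44620253 186.67088608] 316 [ 0.5119 -0.186   0.1252] circ 0.5129 -0.1861 0.0223 top z 0.12515696679862545
top0.png [225.20679012 211.78395062] 324 [0.4564 0.1397 0.1252] circ 0.457 0.14 0.0225 top z 0.1251721290574217
top0.png [109.55279503 217.57763975] 161 [0.443  0.3885 0.1294] circ 0.4439 0.3878 0.0178 top z 0.1294265183981063
  col top0.png [ 27.2173913  145.66666667] [ 23 142  10   9  69]
  col top0.png [370.78571429 188.89473684] [356 178  27  25 266]
side0.png [68.11910112 21.87640449] 445 [ 1.9452 -0.466   0.1251] circ 1.9448 -0.534 0.3793 top z 0.12509004460910464
side0.png [399.47058824   3.46218487] 119 [ 0.8039 -1.6233  0.1244] circ 0.8149 -1.6227 0.1352 top z 0.12439187147174098
side0.png [435.05555556  47.05555556] 126 [ 0.4636 
[... 360 characters left out ...]
3 0.1248] circ 0.6595 0.0314 0.0509 top z 0.12481290460748592
side0.png [257.30604982 237.5088968 ] 281 [0.4559 0.1447 0.124 ] circ 0.4563 0.143 0.0228 top z 0.12401173798752903
side0.png [128.66415094 284.12075472] 265 [0.5823 0.3748 0.129 ] circ 0.5839 0.3741 0.0183 top z 0.12895529652836327
side0.png [178.37308869 327.58103976] 327 [0.4427 0.3905 0.1291] circ 0.4444 0.3888 0.0188 top z 0.12908146468994044
  col side0.png [310.43596059 162.72906404] [300 149  22  27 406]
  col side0.png [257.70100143 247.16452074] [244 230  28  34 699]
[array([0.623, 0.021, 0.   ]), array([ 0.547, -0.393,  0.   ]), array([0.584, 0.376, 0.   ]), array([0.463, 0.151, 0.   ]), array([ 0.523, -0.212,  0.   ])]
```

View pics/z0.png

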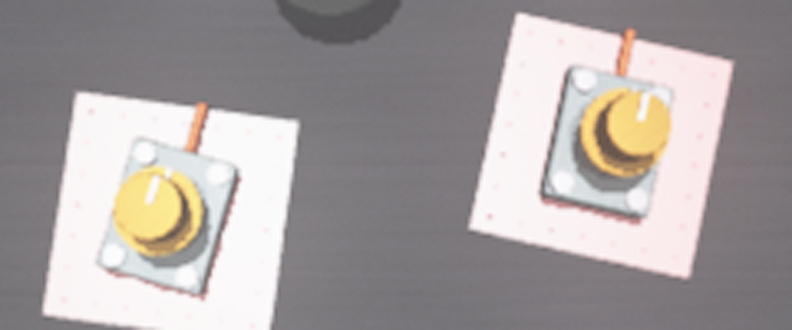

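The grip axes agree between the two views to about 3 mm. Spot A is at (0.513,-0.185) and spot B at (0.457,0.141). A is closer, so I go above it first.

>>> step_arm(hand=[8.5,8.5,8.5,8.5,8.5,8.5,8.5,8.5,8.5,8.5,8.5,8.5], linear=[[1.9,4,0],[1.9,4,0],[1.9,4,0],[1.9,4,0],[1.9,4,0],[1.9,4,0],[1.9,4,0],[1.9,4,0],[1.9,4,0],[1.9,4,0],[1.9,4,0],[1.4,3.9,0]], yaw=[0,0,0,0,0,0,0,0,0,0,0,0], newtons=40)

```text
clock: 1.35
position: [0.5135, -0.1837, 0.2313]
ee_rot: [-2.628, 1.721, -0.0]
contact_force: [0.8, -0.8, -0.4]
grip_width: 0.992
```

>>> step_arm(hand=[8.5,8.5], linear=[[0,0,0],[0,0,0]], yaw=[0,0])

```text
clock: 1.55
position: [0.5127, -0.1848, 0.2312]
ee_rot: [2.63, -1.718, -0.001]
contact_force: [0.4, -0.5, 0.5]
grip_width: 0.998
```

Run:
```python
from h import *
s=manip.get_state();print(s['clock'],s['position'],s['ee_rot'],s['joints'].round(3),s['contact_force'],s['torque'])
d=shot('wrist','w1.png')
k=foc(d); H,W=d['depth'].shape
v,u=np.mgrid[:H,:W]; Z=d['depth']
P=np.stack([(u-d['cx'])/k*Z,(v-d['cy'])/k*Z,Z],-1)
X=(P-d['t'])@d['R']
m=(X[...,2]>.122)&(X[...,2]<.128)&(Z>0)
c,l,st,ce=cv2.connectedComponentsWithStats(m.astype(np.uint8))
for i in range(1,c):
    if st[i,4]>200:
        q=X[l==i]; print(ce[i],st[i],cv2.minEnclosingCircle(q[:,:2].astype(np.float32)))
```

```text
1.55 [ 0.5126893  -0.18478639  0.23115473] [ 2.62982546e+00 -1.71816862e+00 -5.43551237e-04] [ 0.278  0.385 -0.049  2.011  0.027  0.746 -0.945] [ 0.42875657 -0.46153859  0.53693811] [-0.01102979 -0.03712772 -0.03728155]
[286.23183391 207.17108804] [ 257  178   60   58 2601] ((0.5141482353210449, -0.18611443042755127), 0.022285468876361847)
[537.99069767 262.14418605] [527 252  31  29 215] ((0.5508004426956177, -0.3905559778213501), 0.012639771215617657)
```

View pics/w1.png

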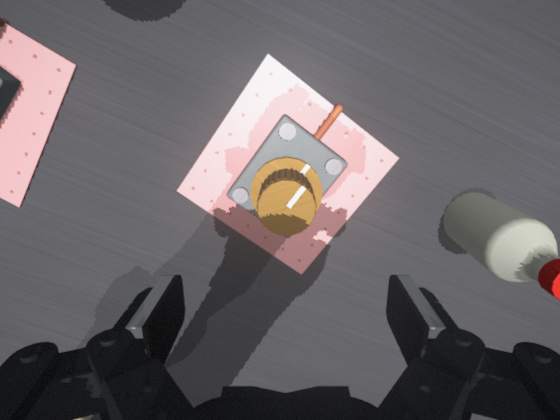

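The wrist view shows the cap top at px (286,207), giving an axis of (0.514,-0.186), and the white line aligned with home. Next I pre-rotate counter-clockwise to leave joint 7 room for the later clockwise turn, then descend.

>>> step_arm(hand=[8.5,8.5,8.5,8.5,8.5,8.5,8.5,8.5,8.5,8.5,8.5,8.5], linear=[[0.1,-0.1,-0.5],[0,0,-0.5],[0,0,-0.5],[0,0,-0.5],[0,0,-0.5],[0,0,-0.5],[0,0,-0.5],[0,0,-0.5],[0,0,-0.5],[0,0,-0.5],[0,0,-0.5],[0,0,-0.5]], yaw=[0.14,0.14,0.14,0.14,0.14,0.14,0.14,0.14,0.14,0.14,0.14,0.06])

```text
clock: 2.8
position: [0.5126, -0.189, 0.1709]
ee_rot: [3.065, 0.688, -0.001]
contact_force: [0.2, -0.1, 0.1]
grip_width: 0.992
```

Run:
```python
from h import *
s=manip.get_state();print(s['clock'],s['position'],s['ee_rot'],s['joints'].round(3),s['contact_force'],s['torque'])
```

```text
2.8 [ 0.5126124  -0.18903411  0.17085935] [ 3.06486483e+00  6.88132931e-01 -1.01060829e-03] [ 0.578  0.503 -0.464  2.047  0.357  0.669  0.322] [ 0.15206286 -0.1088148   0.13384906] [-0.07596065  0.04045362  0.02656297]
```

>>> step_arm(hand=[8.5,8.5,8.5,8.5,8.5,8.5], linear=[[0,0,-2],[0,0,-2],[0,0,-2],[0,0,-2.3],[0,0,0],[0,0,0]], yaw=[0,0,0,0,0,0])

```text
clock: 3.4
position: [0.513, -0.1879, 0.0883]
ee_rot: [3.066, 0.683, -0.002]
contact_force: [0.1, 0.2, 0.1]
grip_width: 0.995
```

Run:
```python
from h import *
s=manip.get_state();print(s['clock'],s['position'],s['ee_rot'],s['joints'].round(3),s['contact_force'],s['torque'])
d=shot('side','s2.png'); shot('wrist','w2.png')
cv2.imwrite('pics/s2z.png',cv2.resize(d['image'][90:230,220:400],None,fx=4,fy=4))
```

```text
3.4 [ 0.51295872 -0.18786954  0.08829444] [ 3.06646384e+00  6.82933162e-01 -1.81298657e-03] [ 0.502  0.619 -0.37   2.109  0.461  0.492  0.222] [0.11294252 0.19515609 0.07035351] [-0.0276475   0.01134353 -0.00574798]
```

View pics/s2z.png

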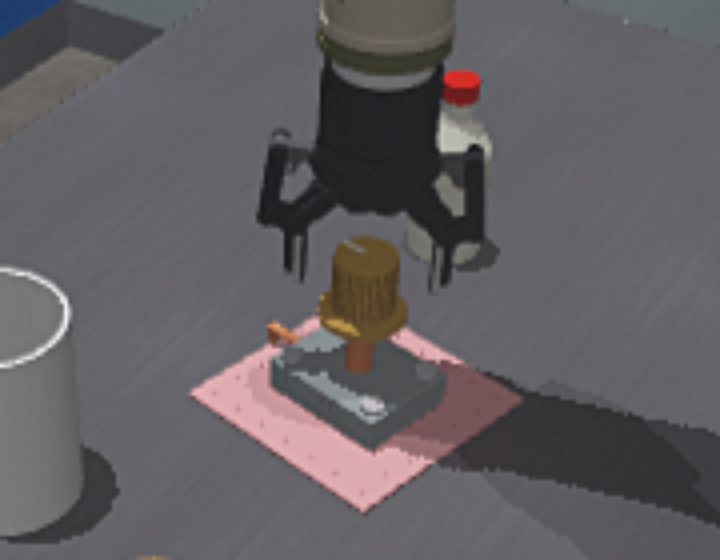

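View pics/w2.png

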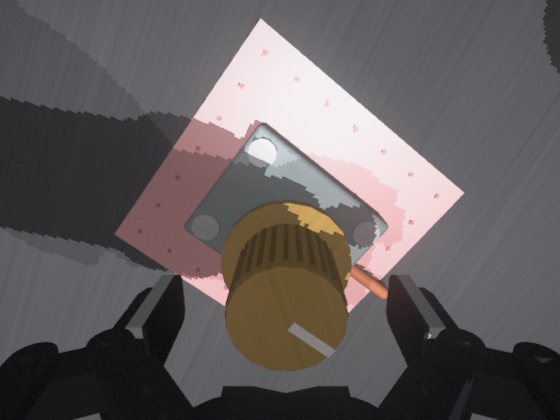

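The cap sits centred between the pads (px 225–347 against pads at 183 and 388). I correct y by 1.5 mm and close.

>>> step_arm(hand=[8.5,5,4,4,4,4,4,4], linear=[[0.1,0.15,0],[0,0,0],[0,0,0],[0,0,0],[0,0,0],[0,0,0],[0,0,0],[0,0,0]], yaw=[0,0,0,0,0,0,0,0], newtons=45)

```text
clock: 4.3
position: [0.5131, -0.1859, 0.0888]
ee_rot: [3.065, 0.684, -0.004]
contact_force: [-5.3, -0.9, 10.6]
grip_width: 0.506
```

```bash
cat >> h.py <<'E'
def st():
    s=manip.get_state();print(s['clock'].__round__(2),s['position'].round(4),s['ee_rot'].round(3),'j',s['joints'].round(3),'F',s['contact_force'].round(2),'T',s['torque'].round(3),'g',round(s['grip_width']*8.5,2))
    from scipy.spatial.transform import Rotation as R
    x=R.from_rotvec(s['ee_rot']).as_matrix()[:,0];print('yaw',np.arctan2(x[1],x[0]).round(4))
E
python3 -c "
from h import *
st()"
```

```text
4.3 [ 0.5131 -0.1859  0.0888] [ 3.065  0.684 -0.004] j [ 0.498  0.618 -0.37   2.109  0.461  0.494  0.218] F [-5.31 -0.86 10.58] T [-0.243  1.037 -0.013] g 4.3
yaw 0.4394
```

Gripped firmly: the opening is 43 mm and the forces are small. Now a gentle counter-clockwise lean of 0.15 rad.

>>> step_arm(hand=[4,4,4,4,4], linear=[[0,0,0],[0,0,0],[0,0,0],[0,0,0],[0,0,0]], yaw=[0.04,0.04,0.04,0.03,0])

```text
clock: 4.8
position: [0.5132, -0.1859, 0.0888]
ee_rot: [3.006, 0.912, -0.003]
contact_force: [-5.8, -1.1, 10.1]
grip_width: 0.504
```

```bash
python3 -c "
from h import *
st()"
```

```text
4.8 [ 0.5132 -0.1859  0.0888] [ 3.006e+00  9.120e-01 -3.000e-03] j [ 0.526  0.624 -0.412  2.107  0.505  0.507  0.325] F [-5.83 -1.05 10.1 ] T [-0.134  0.976 -0.359] g 4.29
yaw 0.5895
```

>>> step_arm(hand=[4,4,4,4], linear=[[0,0,0],[0,0,0],[0,0,0],[0,0,0]], yaw=[0.04,0.03,0,0])

```text
clock: 5.2
position: [0.5133, -0.1858, 0.0888]
ee_rot: [2.972, 1.016, -0.003]
contact_force: [-4.8, -1.0, 10.5]
grip_width: 0.51
```

```bash
python3 -c "
from h import *
st()
d=shot('wrist','w3.png')
d=shot('top','t3.png')"
```

```text
5.2 [ 0.5133 -0.1858  0.0888] [ 2.972  1.016 -0.003] j [ 0.539  0.627 -0.431  2.106  0.525  0.514  0.374] F [-4.77 -1.04 10.5 ] T [-0.218  1.059 -0.329] g 4.34
yaw 0.6585
```

View pics/w3.png

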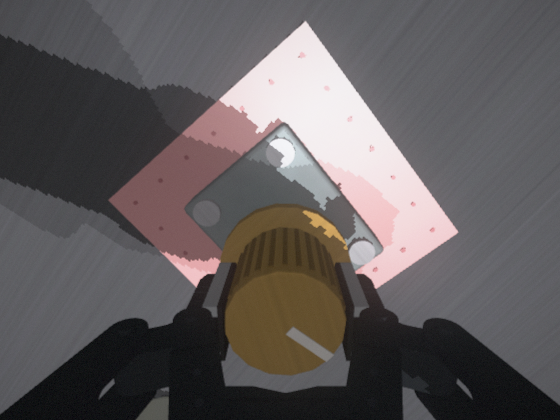

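The torque levels off at about 0.34 N m over 0.22 rad, and the white line stays fixed relative to the jaws (px ~(310,344), so no slip). The cap gives, so spot A has the ordinary right-hand cap. I turn it back clockwise until it is firmly home.

>>> step_arm(hand=[4,4,4,4,4,4,4,4], linear=[[0,0,0],[0,0,0],[0,0,0],[0,0,0],[0,0,0],[0,0,0],[0,0,0],[0,0,0]], yaw=[-0.06,-0.06,-0.06,-0.06,-0.06,-0.04,0,0])

```text
clock: 6.1
position: [0.5131, -0.1859, 0.0888]
ee_rot: [3.1, 0.501, -0.004]
contact_force: [-5.5, -2.4, 10.4]
grip_width: 0.507
```

```bash
python3 -c "
from h import *
st()"
```

```text
6.1 [ 0.5131 -0.1859  0.0888] [ 3.1    0.501 -0.004] j [ 0.475  0.614 -0.337  2.111  0.426  0.484  0.134] F [-5.53 -2.4  10.44] T [-0.325  1.045  0.398] g 4.31
yaw 0.3205
```

>>> step_arm(hand=[4,4,4], linear=[[0,0,0],[0,0,0],[0,0,0]], yaw=[-0.05,0,0])

```text
clock: 6.4
position: [0.5131, -0.186, 0.0888]
ee_rot: [3.111, 0.424, -0.004]
contact_force: [-6.0, -2.8, 10.8]
grip_width: 0.504
```

```bash
python3 -c "
from h import *
st()"
```

```text
6.4 [ 0.5131 -0.186   0.0888] [ 3.111  0.424 -0.004] j [ 0.466  0.612 -0.323  2.111  0.411  0.48   0.1  ] F [-6.05 -2.83 10.82] T [-0.378  1.028  0.58 ] g 4.29
yaw 0.271
```

It holds firm: the torque rose 0.18 N m over 0.05 rad, the spring rate, so the cap is home. I unwind the tube, then open and lift.

>>> step_arm(hand=[4,4,4,4,8.5,8.5,8.5,8.5,8.5,8.5,8.5], linear=[[0,0,0],[0,0,0],[0,0,0],[0,0,0],[0,0,0],[0,0,0],[0,0,0],[0,0,0],[0,0,3],[0,0,5],[0,0,5]], yaw=[0.07,0.07,0,0,0,0,0,0,0,0,0])

```text
clock: 7.5
position: [0.514, -0.1847, 0.2192]
ee_rot: [-3.074, -0.64, 0.003]
contact_force: [0.9, -1.4, -0.7]
grip_width: 0.993
```

Run:
```python
from h import *
st()
d=shot('wrist','w4.png');d=shot('side','s4.png')
cv2.imwrite('pics/s4z.png',cv2.resize(d['image'][120:220,250:370],None,fx=5,fy=5,interpolation=cv2.INTER_CUBIC))
```

```text
7.5 [ 0.514  -0.1847  0.2192] [-3.074e+00 -6.400e-01  3.000e-03] j [ 0.605  0.442 -0.502  1.999  0.298  0.773  0.338] F [ 0.92 -1.38 -0.66] T [-0.057 -0.044  0.001] g 8.44
yaw 0.4107
```

View pics/w4.png

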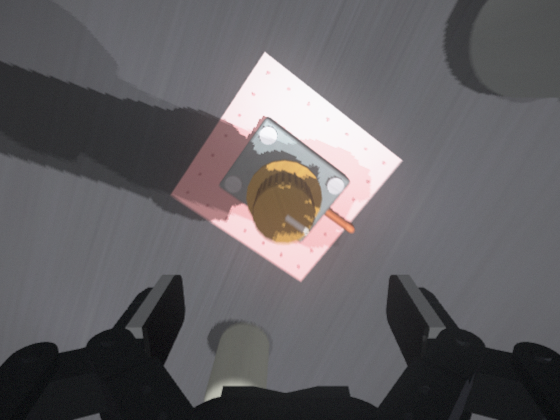

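View pics/s4z.png

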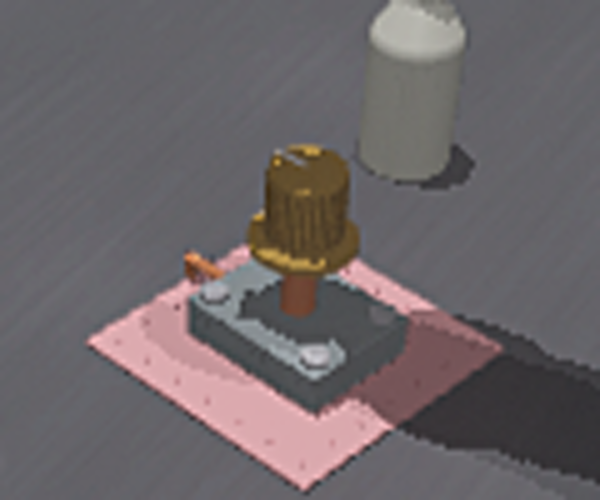

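Cap A is undisturbed and its line still points at the flange mark (px ~(297,225)). I move on to B, pre-rotating counter-clockwise on the way.

>>> step_arm(hand=[8.5,8.5,8.5,8.5,8.5,8.5,8.5,8.5,8.5,8.5,8.5,8.5], linear=[[-0.5,3,0],[-0.5,3,0],[-0.5,3,0],[-0.5,3,0],[-0.5,3,0],[-0.5,3,0],[-0.5,3,0],[-0.5,3,0],[-0.5,3,0],[-0.5,3,0],[-0.7,2.6,0],[0,0,0]], yaw=[0.1,0.1,0.1,0.1,0.1,0.1,0.1,0.1,0.1,0.1,0.1,0])

```text
clock: 8.8
position: [0.4566, 0.1445, 0.2184]
ee_rot: [-2.278, -2.161, -0.003]
contact_force: [-0.2, 0.3, -0.2]
grip_width: 0.996
```

>>> step_arm(hand=[8.5,8.5], linear=[[0,0,0],[0,0,0]], yaw=[0,0])

```text
clock: 9.0
position: [0.4576, 0.1398, 0.218]
ee_rot: [2.29, 2.15, -0.001]
contact_force: [0.5, -0.1, 0.6]
grip_width: 0.997
```

Run:
```python
from h import *
st()
d=shot('wrist','w5.png')
k=foc(d); H,W=d['depth'].shape
v,u=np.mgrid[:H,:W]; Z=d['depth']
P=np.stack([(u-d['cx'])/k*Z,(v-d['cy'])/k*Z,Z],-1)
X=(P-d['t'])@d['R']
m=(X[...,2]>.122)&(X[...,2]<.128)&(Z>0)
c,l,s,ce=cv2.connectedComponentsWithStats(m.astype(np.uint8))
for i in range(1,c):
    if s[i,4]>200:
        q=X[l==i]; print(ce[i],s[i],cv2.minEnclosingCircle(q[:,:2].astype(np.float32)))
```

```text
9.0 [0.4576 0.1398 0.218 ] [ 2.29e+00  2.15e+00 -1.00e-03] j [ 0.206  0.433 -0.837  2.129  0.465  0.769  0.58 ] F [ 0.52 -0.12  0.62] T [ 0.033 -0.043 -0.047] g 8.47
yaw 1.508
[288.08164689 211.12316818] [ 257  182   62   59 2866] ((0.4575461447238922, 0.1411382257938385), 0.022243138402700424)
```

View pics/w5.png

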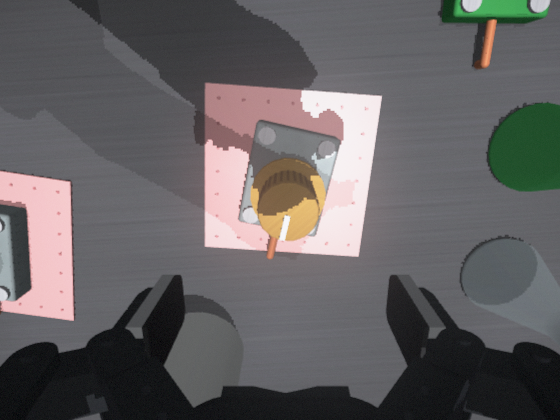

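The cap top is at px (288,211), giving an axis of (0.4575,0.1411). Descending.

>>> step_arm(hand=[8.5,8.5,8.5,8.5,8.5,8.5,8.5,8.5], linear=[[0,0.1,-2],[0,0,-2],[0,0,-2],[0,0,-2],[0,0,-2.5],[0,0,-2.5],[0,0,0],[0,0,0]], yaw=[0,0,0,0,0,0,0,0])

```text
clock: 9.85
position: [0.4575, 0.1414, 0.0884]
ee_rot: [-2.289, -2.152, 0.002]
contact_force: [0.1, 0.3, -0.6]
grip_width: 0.992
```

Run:
```python
from h import *
st()
d=shot('wrist','w6.png')
```

```text
9.85 [0.4575 0.1414 0.0884] [-2.289e+00 -2.152e+00  2.000e-03] j [ 0.006  0.611 -0.606  2.248  0.761  0.494  0.301] F [ 0.14  0.3  -0.63] T [-0.028 -0.035 -0.046] g 8.43
yaw 1.5093
```

View pics/w6.png

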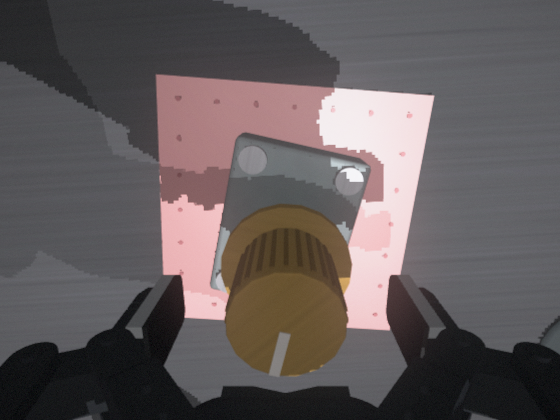

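The cap is centred between the jaws (px 225–348). I close, then lean 0.15 rad counter-clockwise.

>>> step_arm(hand=[5,4,4,4,4,4,4], linear=[[0,0,0],[0,0,0],[0,0,0],[0,0,0],[0,0,0],[0,0,0],[0,0,0]], yaw=[0,0,0,0,0,0,0], newtons=45)

```text
clock: 10.6
position: [0.4579, 0.1417, 0.0891]
ee_rot: [2.287, 2.152, 0.001]
contact_force: [-0.4, -0.3, 8.1]
grip_width: 0.506
```

```bash
python3 -c "
from h import *
st()"
```

```text
10.6 [0.4579 0.1417 0.0891] [2.287e+00 2.152e+00 1.000e-03] j [ 0.006  0.61  -0.606  2.248  0.763  0.493  0.3  ] F [-0.4  -0.27  8.09] T [-0.22   0.193  0.004] g 4.3
yaw 1.5097
```

>>> step_arm(hand=[4,4,4,4,4], linear=[[0,0,0],[0,0,0],[0,0,0],[0,0,0],[0,0,0]], yaw=[0.05,0.05,0.05,0,0])

```text
clock: 11.1
position: [0.4579, 0.1418, 0.0891]
ee_rot: [2.122, 2.316, 0.001]
contact_force: [-1.2, -0.8, 8.0]
grip_width: 0.503
```

```bash
python3 -c "
from h import *
st()"
```

```text
11.1 [0.4579 0.1418 0.0891] [2.122e+00 2.316e+00 1.000e-03] j [ 0.033  0.62  -0.647  2.247  0.795  0.514  0.414] F [-1.24 -0.75  7.96] T [-0.149  0.241 -0.587] g 4.27
yaw 1.6583
```

It holds firm at 0.59 N m (tube about 0.147 rad), so B is the left-hand cap. I hold briefly, then turn clockwise in stages.

>>> step_arm(hand=[4,4,4,4,4,4,4,4,4,4,4,4], linear=[[0,0,0],[0,0,0],[0,0,0],[0,0,0],[0,0,0],[0,0,0],[0,0,0],[0,0,0],[0,0,0],[0,0,0],[0,0,0],[0,0,0]], yaw=[0,0,-0.05,-0.05,-0.05,-0.05,-0.08,-0.08,-0.08,-0.08,-0.08,0])

```text
clock: 12.3
position: [0.4578, 0.1412, 0.0891]
ee_rot: [2.711, 1.584, 0.001]
contact_force: [-1.2, -1.8, 8.5]
grip_width: 0.505
```

```bash
python3 -c "
from h import *
st()"
```

```text
12.3 [0.4578 0.1412 0.0891] [2.711e+00 1.584e+00 1.000e-03] j [-0.078  0.585 -0.482  2.254  0.652  0.438 -0.036] F [-1.17 -1.83  8.52] T [-0.581  0.187  0.338] g 4.29
yaw 1.0578
```

It turns at 0.34 N m as expected. Continuing.

>>> step_arm(hand=[4,4,4,4,4,4,4,4,4,4,4,4], linear=[[0,0,0],[0,0,0],[0,0,0],[0,0,0],[0,0,0],[0,0,0],[0,0,0],[0,0,0],[0,0,0],[0,0,0],[0,0,0],[0,0,0]], yaw=[-0.08,-0.08,-0.08,-0.08,-0.08,-0.08,-0.08,-0.08,-0.08,-0.08,-0.08,-0.08])

```text
clock: 13.5
position: [0.457, 0.1407, 0.0891]
ee_rot: [3.136, 0.152, -0.001]
contact_force: [-2.0, -4.3, 10.9]
grip_width: 0.506
```

```bash
python3 -c "
from h import *
st()"
```

```text
13.5 [0.457  0.1407 0.0891] [ 3.136e+00  1.520e-01 -1.000e-03] j [-0.259  0.554 -0.224  2.266  0.348  0.354 -0.681] F [-2.04 -4.27 10.94] T [-0.853  0.593  0.364] g 4.3
yaw 0.097
```

>>> step_arm(hand=[4,4,4,4,4,4,4,4,4,4,4,4], linear=[[0,0,0],[0,0,0],[0,0,0],[0,0,0],[0,0,0],[0,0,0],[0,0,0],[0,0,0],[0,0,0],[0,0,0],[0,0,0],[0,0,0]], yaw=[-0.08,-0.08,-0.08,-0.08,-0.08,-0.08,-0.08,-0.08,-0.08,-0.08,-0.08,0])

```text
clock: 14.7
position: [0.4562, 0.141, 0.089]
ee_rot: [2.903, -1.197, -0.002]
contact_force: [-4.5, -3.1, 14.2]
grip_width: 0.504
```

```bash
python3 -c "
from h import *
st()"
```

```text
14.7 [0.4562 0.141  0.089 ] [ 2.903e+00 -1.197e+00 -2.000e-03] j [-0.413  0.548 -0.008  2.276  0.014  0.32  -1.215] F [-4.49 -3.14 14.17] T [-0.75   0.967  0.333] g 4.29
yaw -0.782
```

Estimated slackening is about 2.2 rad. I add a little margin, unwind the tube by 0.09 rad, release and lift.

>>> step_arm(hand=[4,4,4,4,4,4,4,4,4], linear=[[0,0,0],[0,0,0],[0,0,0],[0,0,0],[0,0,0],[0,0,0],[0,0,0],[0,0,0],[0,0,0]], yaw=[-0.08,-0.08,-0.08,0,0,0.04,0.05,0,0])

```text
clock: 15.6
position: [0.4561, 0.1411, 0.0891]
ee_rot: [2.807, -1.409, -0.002]
contact_force: [-5.3, -2.9, 14.1]
grip_width: 0.505
```

```bash
python3 -c "
from h import *
st()"
```

```text
15.6 [0.4561 0.1411 0.0891] [ 2.807e+00 -1.409e+00 -2.000e-03] j [-0.437  0.548  0.026  2.278 -0.045  0.318 -1.302] F [-5.28 -2.91 14.13] T [-0.608  1.115 -0.017] g 4.29
yaw -0.9303
```

>>> step_arm(hand=[8.5,8.5,8.5,8.5,8.5,8.5,8.5,8.5,8.5,8.5,8.5], linear=[[0,0,0],[0,0,0],[0,0,0],[0,0,0],[0,0,0],[0,0,2],[0,0,4],[0,0,4],[0,0,4],[0,0,0],[0,0,0]], yaw=[0,0,0,0,0,0,0,0,0,0,0])

```text
clock: 16.7
position: [0.4577, 0.142, 0.229]
ee_rot: [-2.807, 1.408, -0.002]
contact_force: [0.7, 0.1, 0.1]
grip_width: 0.993
```

Run:
```python
from h import *
st()
d=shot('wrist','w7.png');d=shot('side','s7.png')
```

```text
16.7 [0.4577 0.142  0.229 ] [-2.807e+00  1.408e+00 -2.000e-03] j [-0.466  0.31   0.06   2.155 -0.029  0.676 -1.316] F [0.75 0.06 0.14] T [ 0.034 -0.029  0.022] g 8.44
yaw -0.9299
```

View pics/w7.png

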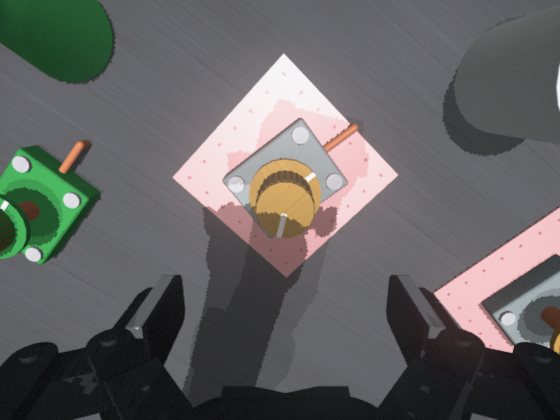

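View pics/s7.png

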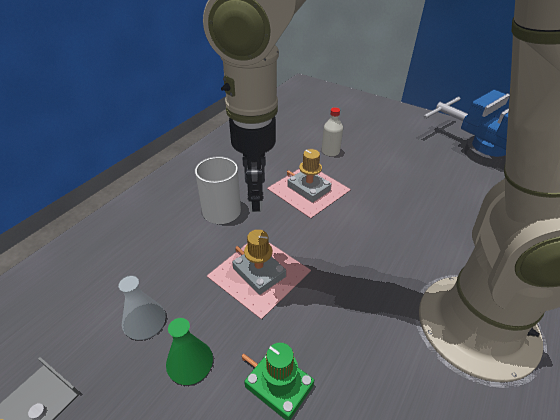

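The cap line sits at the same jaw-relative angle as before (px ~(281,226)), so there was no slip and the cap is about 2.4 rad off home. I move the arm up and away, then check both spots from above.

>>> step_arm(hand=[8.5,8.5,8.5,8.5,8.5,8.5,8.5,8.5], linear=[[0,0,4],[0,0,4],[0,-4,4],[0,-4,3],[0,-4,0],[0,-4,0],[0,0,0],[0,0,0]], yaw=[0,0,0,0,0,0,0,0])

```text
clock: 17.6
position: [0.4572, -0.014, 0.3724]
ee_rot: [2.805, -1.411, -0.003]
contact_force: [-0.3, 0.9, 0.5]
grip_width: 0.991
```

Run:
```python
from h import *
st()
d=shot('top','t8.png'); e=shot('side','s8.png')
a=ld('top0.png')['image'];b=d['image']
f=lambda i,u,v:cv2.resize(i[v-30:v+30,u-35:u+35],(385,300),interpolation=cv2.INTER_CUBIC)
cv2.imwrite('pics/cmp8.png',np.vstack([np.hstack([f(i,228,213),f(i,372,189)]) for i in(a,b)]))
a=ld('side0.png')['image'];b=e['image']
g=lambda i,u,v:cv2.resize(i[v-30:v+30,u-35:u+35],(385,300),interpolation=cv2.INTER_CUBIC)
cv2.imwrite('pics/cmps8.png',np.vstack([np.hstack([g(i,258,250),g(i,311,168)]) for i in(a,b)]))
# flange/cap line on wrist pic w7
w=ld('w7.png'); hsv=cv2.cvtColor(w['image'],cv2.COLOR_BGR2HSV)
cv2.imwrite('pics/w7z.png',cv2.resize(w['image'][140:250,220:350],None,fx=5,fy=5))
p=lambda u,v,z:ray(w,u,v,z)[:2]
for u,v,z in((283,215,.125),(278,237,.125),(307,180,.08),(315,175,.08)):
    q=p(u,v,z)-[.4575,.1411];print(q.round(4),np.degrees(np.arctan2(q[1],q[0])))
```

```text
17.6 [ 0.4572 -0.014   0.3724] [ 2.805 -1.411 -0.003] j [-0.259  0.112  0.186  2.002 -0.024  1.032 -0.993] F [-0.28  0.94  0.55] T [ 0.03  -0.073  0.013] g 8.42
yaw -0.9321
[-0.0033 -0.0012] -159.59129593624954
[-0.0195 -0.0086] -156.24588259154513
[ 0.0217 -0.0076] -19.26502278687388
[ 0.0291 -0.0103] -19.567467436258593
```

View pics/cmp8.png

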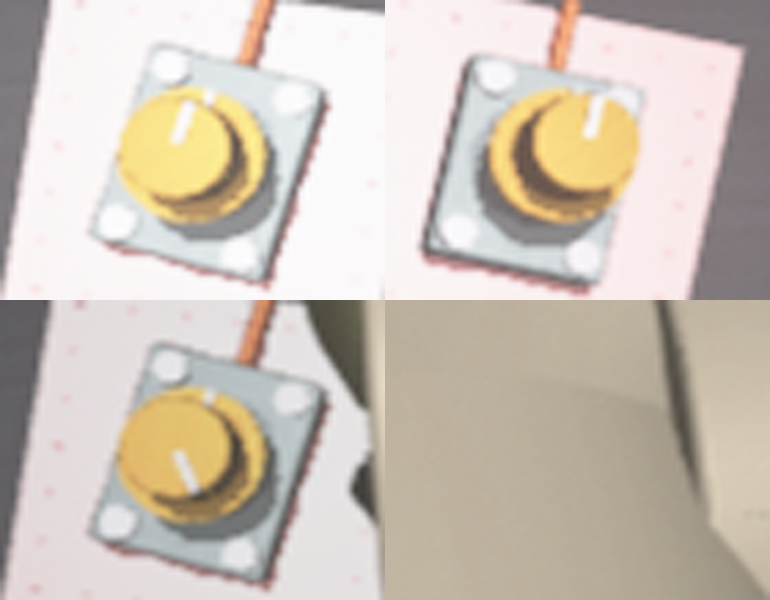

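View pics/cmps8.png

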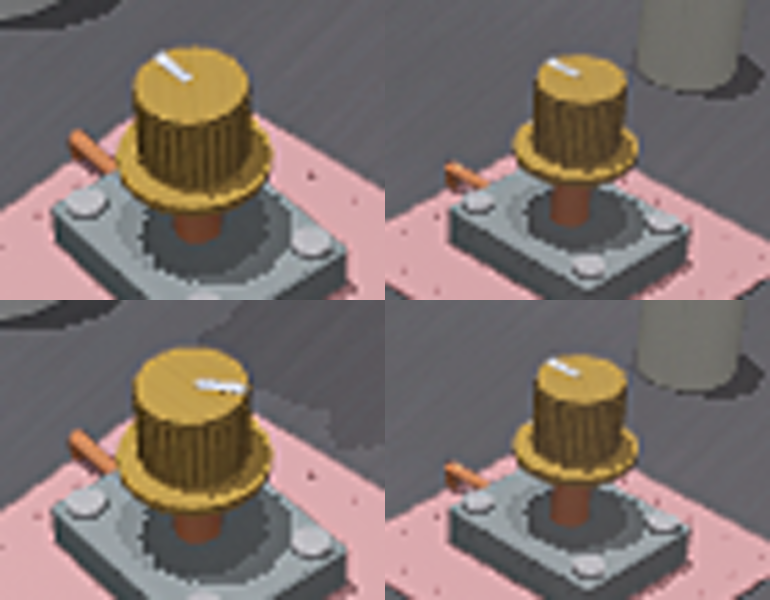

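View pics/t8.png

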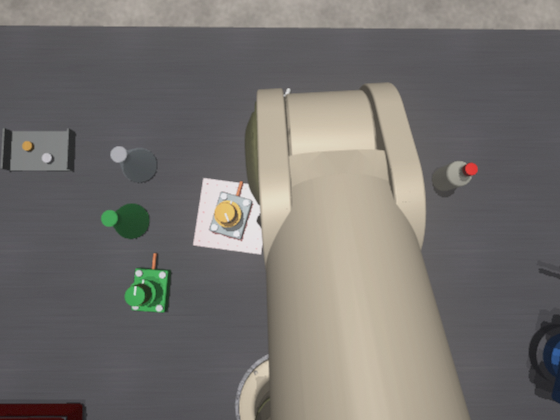

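The comparison shows cap B's line turned about 137° clockwise with its flange mark unmoved. Cap A's line matches the start, and the flask and bottle (top view) and the jug (side view) have not moved. Handing in.

```bash
python3 -c "
from h import *
st();print(manip.finish_job())"
```

```text
17.7 [ 0.4574 -0.0125  0.3726] [ 2.808 -1.407 -0.003] j [-0.26   0.112  0.185  2.002 -0.024  1.032 -0.993] F [ 0.59 -0.08  0.79] T [-0.011 -0.061  0.024] g 8.49
yaw -0.9288
the job is handed in; nothing more can be done
None
```

The left-hand cap is slackened by about 2.4 rad and the ordinary cap is back home. I handed the job in at 17.7 s; no verdict is reported.

- **Ordinary cap, at (0.514, −0.186):** It gave at about 0.34 N m counter-clockwise, and I estimate it opened by only about 0.13 rad. I turned it back until it held firm at 0.58 N m, then unwound the tube and released it.
- **Left-hand cap, at (0.4575, 0.141):** It held firm counter-clockwise at 0.59 N m, so it is the left-hand one. I then turned it clockwise, unwound its tube to about 0 N m and let go.

**Last checks:**
- The left-hand cap's line stands about 137° (2.4 rad) from its flange mark. This agrees with the gripper's own turn of 2.44 rad.
- The left-hand cap's flange mark is where it started, so its tube is untwisted. A first rough reading of the angle by eye gave 2.15 rad; the ray-cast measurement gave about 2.4 rad.
- The ordinary cap's line matches its starting direction in the side view. The arm hid that cap from the top camera in the last picture, so I did not check it from above.
- The jug, flask and bottle look unmoved in the pictures I took. The jug was hidden from the last top view, so I judged it from a side view taken just after the final lift; I did not measure any of the three numerically.
- The arm finished well clear, touching nothing.

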